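Assemble a lens barrel on its spacer mandrel

ROBOT

A 6-joint arm with a two-finger parallel gripper is mounted at the origin on the work surface. World frame = base frame: x ahead of the robot, y to its left, z up, the work surface at z = 0. Lengths are in mm, angles in rad, forces in N, time in s.
With the tool pointing down it reaches from about 275 to 825 mm from the base axis. Payload 4.9 kg.
Tool frame: the origin (TCP) lies at the centre of the arm's flange, where the gripper is bolted on; the fingertips stand 173 mm ahead of it and the grasp point (between the pads) lies 155 mm ahead of it; z points along the fingers, y is the line along which they close (so a half turn about z gives the same grasp; the last joint's range is limited). The gripper opens to 85 mm and grips with 20 to 120 N. Pads are 22 mm wide; open, the fingers measure 114 mm over their backs; the gripper's body (76 mm by 85 mm) begins 54 mm behind the grasp point. The pads swing forward as they close: fully open they stand 13 mm farther back than shut.
Start: joints at [1.194, 0.326, -0.193, 1.052, 0, 1.437], TCP at [132.225, 533.887, 404.681] pointing down, gripper open.
Joint ranges: [-2.65, 2.65], [-0.97, 1.79], [-1.3, 1.35], [-1.93, 2.1], [-1.47, 1.37], [-3.14, 3.14]. Speed limits (rad/s): [2.57, 2.57, 3.14, 3.14, 3.14, 3.14].

INTERFACE

Orientations are given as a unit quaternion [w, x, y, z].
In Python, from station import robot, cams gives the robot as it stands. Calls block until the motion is done:
- robot.move_to(position, orientation): joint-space move of the TCP to a pose.
- robot.line_to(position, rotation=None, feed=150, threshold=None): straight line of the TCP; rotation=None keeps the orientation; feed is the mean speed in mm/s. With threshold (N) it stops when the force on the tool has changed by that much, and returns True; else False.
- robot.movej(angles): joint-space move.
- robot.move_gripper(opening, squeeze=None): opening from 0.0 (shut) to 1.0 (fully open); squeeze is the grip in N (None keeps the last); returns when the fingers have stopped.
- robot.dwell(seconds).
- robot.ik(position, orientation): joint angles nearest the present ones, or None.
- robot.get_obs(): the state.
- cams.grab_frame(name): name is "side" or "top"; returns a dict with "color" (480x640x3 uint8, red, green, blue), "vertical_fov" (degrees; the focal length in pixels is half the picture's height over the tangent of half this angle, whatever the lens; pixels are square), "cx", "cy" (the principal point, pixels), "world_from_camera" (4x4, takes a point from camera to world coordinates). Camera axes: x right, y down, z forward; pixel columns grow to the right and rows downward; lengths in mm; the calibration is good to about 2 mm. A picture is of the moment at which its call begins. There is no depth.
A pose or a line that the arm cannot do raises robot.MotionError and nothing moves.
- robot.hand_in(): hands the job in; it is judged then, once.
The state is a dict: "time": time; "joints": joint angles; "dq": joint speeds; "joint_torque": joint torques, N m; "position": TCP position; "ee_rot": TCP orientation; "contact_force": force on the tool from outside, world axes, zero at the start; "ft_torque": the same for the moment, N m; "finger_gap": opening from 0.0 (shut) to 1.0 (fully open); "finger_force": force on a finger pad.
Only numpy, scipy, OpenCV 4.12 (cv2) and the standard library are available. Lean on these libraries where they do the work, as an engineer would, in place of code of your own. Each camera call takes 0.05 s, during which the arm holds its last target. There are 200 camera calls.

TASK

Take the cap off the arbor and set it aside on the bench, then thread every spacer ring present onto the arbor in order of thickness, the thickest at the bottom and the thinnest on top. Next slide the barrel down over the complete stack until it stands on the base plate, and finally close the barrel's open top with the cap, fully down and level. Leave everything else on the bench where it is.

Things in the scene. Friction and masses are not known exactly. Their poses are not given: they have to be found in the camera images.
- arbor_foot (a point): Point on the axis of the arbor at the top face of its base plate. The mandrel is fixed to the bench: an aluminium plate 110 x 110 x 12 mm carrying a vertical steel arbor, 27 mm diameter, standing 88 mm above the plate (top 100 mm above the bench), with a 3 mm chamfer at its tip. z axis up
- mandrel: The mandrel (plate and arbor); origin on the arbor's axis at bench level, x and y along the plate's edges, z up
- spacer_26: Lens spacer: dark steel ring 26 mm thick, 58 mm outer diameter, 30 mm hole, lying flat on the bench; it slides freely down the arbor. Origin at the centre of the ring (half its thickness up), z along the hole. The five spacers differ only in thickness (10, 14, 18, 22, 26 mm); three to five of them are present
- spacer_22: Lens spacer: dark steel ring 22 mm thick, 58 mm outer diameter, 30 mm hole, lying flat on the bench; it slides freely down the arbor. Origin at the centre of the ring (half its thickness up), z along the hole. The five spacers differ only in thickness (10, 14, 18, 22, 26 mm); three to five of them are present
- spacer_18: Lens spacer: dark steel ring 18 mm thick, 58 mm outer diameter, 30 mm hole, lying flat on the bench; it slides freely down the arbor. Origin at the centre of the ring (half its thickness up), z along the hole. The five spacers differ only in thickness (10, 14, 18, 22, 26 mm); three to five of them are present
- spacer_14: Lens spacer: dark steel ring 14 mm thick, 58 mm outer diameter, 30 mm hole, lying flat on the bench; it slides freely down the arbor. Origin at the centre of the ring (half its thickness up), z along the hole. The five spacers differ only in thickness (10, 14, 18, 22, 26 mm); three to five of them are present
- spacer_10: Lens spacer: dark steel ring 10 mm thick, 58 mm outer diameter, 30 mm hole, lying flat on the bench; it slides freely down the arbor. Origin at the centre of the ring (half its thickness up), z along the hole. The five spacers differ only in thickness (10, 14, 18, 22, 26 mm); three to five of them are present
- barrel: Lens barrel: black tube open at both ends, 70 mm outer and 65 mm inner diameter, 104 mm tall, standing upright on the bench. Origin at the centre of its lower end, z up along the tube. Either end may be down
- barrel_mouth (a point): Centre of the barrel's upper end, 104 mm above its origin
- cap: Grey end cap, at first on the arbor's tip as a dust cover. From below: hollow spigot 60 mm outer diameter, 33 mm hole, 8 mm deep; disc 74 mm diameter, 6 mm thick; round knob 24 mm diameter, 26 mm tall. Origin at the centre of the spigot's lower end, z up through the knob. On the arbor the disc rests on its tip; on the barrel the spigot enters the bore and the disc rests on the rim
- objective: microscope objective standing on its thread, steel, 30 mm diameter, 55 mm tall. Bystander, leave alone; origin at the centre of its underside
- jar: amber glass jar with white lid, 44 mm diameter, 60 mm tall. Bystander, leave alone; origin at the centre of its underside
- tape: roll of tape lying flat, cardboard coloured, 84 mm outer diameter, 68 mm hole, 19 mm high (not a spacer). Bystander, leave alone; origin at the centre of its underside
- driver: screwdriver lying on the bench, 190 mm long, its x axis along the shaft. Bystander, leave alone; origin at the centre of its underside
- dish: clear shallow dish, 86 mm diameter, 16 mm high. Bystander, leave alone; origin at the centre of its underside
Mind the look-alikes: they are no part of the job. What is shaped like the spacer_14 but green or red is not meant.

How it is judged:
By the outcome, as a careful person would: the job done as asked, in the order asked, and still so for the second after the job is handed in, with the robot touching nothing.
Of spacer_26, spacer_22, spacer_18, spacer_14, spacer_10 only 3 to 5 are there at a start; the rules pass over those that are not, and their reading is None.
At some moment in a run one of spacer_26, spacer_22, spacer_18, spacer_14, spacer_10 may be knocked a few centimetres aside while the robot is not near it.
It also fails if it takes over 210 s, if anything falls off the work surface, if the arm or the gripper's body presses on something with over 40 N, if the wrist force passes 120 N, or if a joint passes its speed limit or range.

## Working session

There is one attempt and no reset: what is moved stays moved. The work goes in short steps, each a Python script; the robot and the scene stay as the last script left them, time stands still between calls to the robot, and variables do not carry over. Pictures are saved under pics/ and viewed, at most 14 in all, crops included, and the job is handed in when it is done.

```bash
ls; mkdir -p pics
python3 - <<'E'
from station import robot,cams
import cv2
for n in("top","side"):
    f=cams.grab_frame(n);cv2.imwrite(f"pics/{n}0.png",f["color"][:,:,::-1]);print(n,f["vertical_fov"],f["cx"],f["cy"],f["world_from_camera"])
o=robot.get_obs();print(o)
E
```

```text
pics
top 57.71841281646007 317.1700861569753 239.72881314595685 [[ 2.75199123e-02 -9.86364834e-01  1.62256181e-01  3.45552029e+02]
 [-9.99539764e-01 -2.50801747e-02  1.70658788e-02 -5.01070153e+01]
 [-1.27637693e-02 -1.62651156e-01 -9.86601078e-01  1.15164664e+03]
 [ 0.00000000e+00  0.00000000e+00  0.00000000e+00  1.00000000e+00]]
side 48.653253758635195 325.366583618808 229.12185888688037 [[-9.60105354e-01 -1.77337721e-01  2.16215266e-01  2.91603287e+02]
 [-2.79569866e-01  6.25851893e-01 -7.28114070e-01  7.90793037e+02]
 [-6.19664379e-03 -7.59513490e-01 -6.50462036e-01  8.60077300e+02]
 [ 0.00000000e+00  0.00000000e+00  0.00000000e+00  1.00000000e+00]]
{'time': 0.1, 'joints': array([ 1.19379186e+00,  3.26865313e-01, -1.93473111e-01,  1.05201786e+00,
        1.91762671e-05,  1.43660598e+00]), 'dq': array([ 0.00109485, -0.00225008,  0.00264966,  0.00236341, -0.00056782,
       -0.00051548]), 'joint_torque': array([ 1.00137560e-03, -4.44238365e+01,  2.63037568e+01,  7.88031786e-03,
       -2.00089480e-04,  6.58111048e-06]), 'position': array([132.12639951, 533.63255637, 403.98645037]), 'ee_rot': array([-2.06473317e-04,  1.21108997e-01,  9.92638908e-01, -7.52214119e-04]), 'contact_force': array([ 0.76669392, -0.00597764, -0.74275543]), 'ft_torque': array([-0.05914726, -0.03422938, -0.0021152 ]), 'finger_force': 0.0, 'finger_gap': 1.000593245187692}
```

View pics/top0.png

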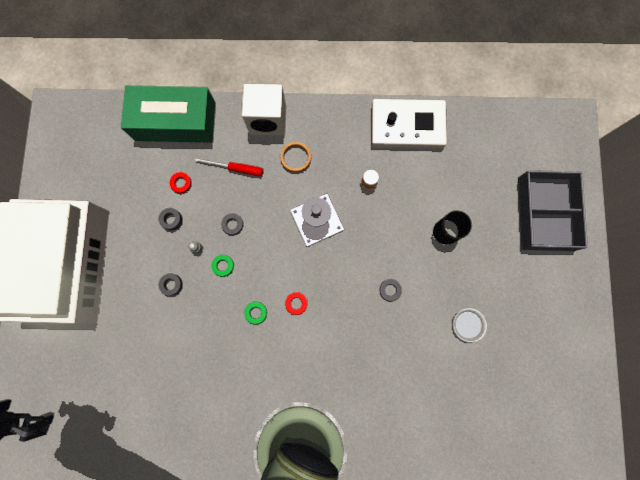

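View pics/side0.png

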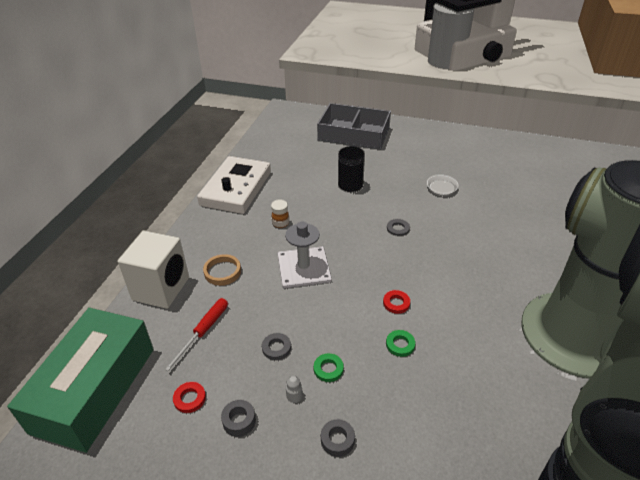

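```bash
cat > h.py <<'E'
import numpy as np,cv2
def focal(f): return 240/np.tan(np.radians(f["vertical_fov"]/2))
def ray(f,u,v):
    d=np.array([(u-f["cx"])/focal(f),(v-f["cy"])/focal(f),1.]);T=f["world_from_camera"]
    return T[:3,3],T[:3,:3]@d
def onz(f,u,v,z):
    o,d=ray(f,u,v);return o+d*(z-o[2])/d[2]
def proj(f,p):
    T=f["world_from_camera"];q=T[:3,:3].T@(np.array(p)-T[:3,3]);return q[:2]/q[2]*focal(f)+[f["cx"],f["cy"]]
E
python3 - <<'E'
from station import cams
from h import *
t=cams.grab_frame("top");s=cams.grab_frame("side")
for n,f in(("t",t),("s",s)): np.save(f"pics/{n}.npy",f,allow_pickle=True)
row=[]
T=[(170,219),(232,224),(170,285),(390,290)]
for u,v in T:
    p=onz(t,u,v,15);q=proj(s,p);print(p.round(),q.round())
    c=[]
    for f,(a,b) in((t,(u,v)),(s,q)):
        a,b=int(a),int(b);c.append(cv2.resize(f["color"][b-28:b+28,a-28:a+28],(196,196),interpolation=cv2.INTER_CUBIC))
    row.append(np.vstack(c))
c=[cv2.resize(f["color"][b-40:b+40,a-70:a+70],(392,224),interpolation=cv2.INTER_CUBIC) for f,a,b in((t,317,220),(s,302,255))]
im=np.vstack([np.hstack(row),np.hstack(c)[:, :784]]);im=np.clip(im*1.6,0,255).astype(np.uint8)
cv2.imwrite("pics/m1.png",im[:600,:800,::-1])
E
```

```text
[579. 365.  15.] [238. 416.]
[569. 198.  15.] [277. 342.]
[403. 351.  15.] [338. 435.]
[ 405. -223.   15.] [398. 224.]
```

View pics/m1.png

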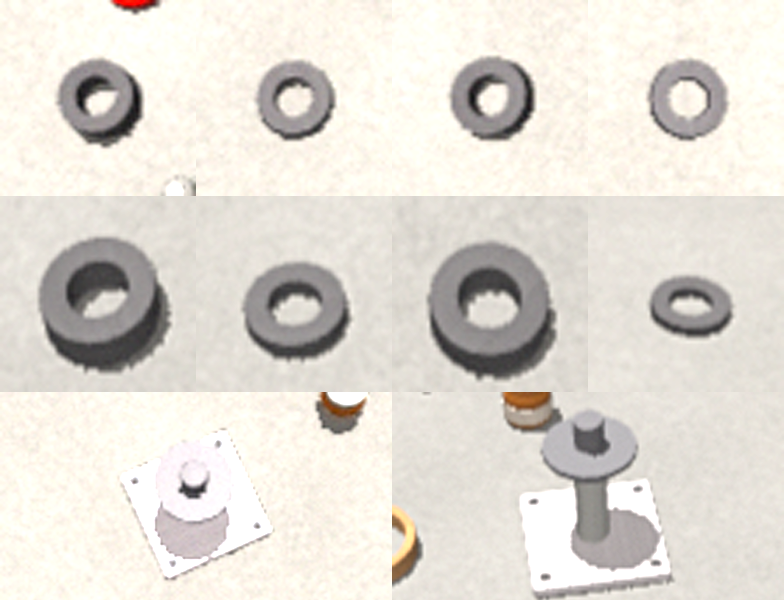

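```bash
cat >> h.py <<'E'
def tri(fs,uvs):
    A=np.zeros((3,3));b=np.zeros(3);R=[]
    for f,(u,v) in zip(fs,uvs):
        o,d=ray(f,u,v);d=d/np.linalg.norm(d);M=np.eye(3)-np.outer(d,d);A+=M;b+=M@o;R.append((o,M))
    p=np.linalg.solve(A,b);return p,[np.linalg.norm(M@(p-o)) for o,M in R]
K=5
def ell(f,u,v,lo,hi,r=28,sat=25):
    """centre and axes of the outer ellipse of the blob of grey lo..hi nearest (u,v)"""
    a,b=int(round(u)),int(round(v));c=f["color"][b-r:b+r,a-r:a+r]
    c=cv2.resize(c,None,fx=K,fy=K,interpolation=cv2.INTER_CUBIC).astype(int)
    g=c.mean(2);m=((g>lo)&(g<hi)&(np.ptp(c,axis=2)<sat)).astype(np.uint8)
    m=cv2.morphologyEx(m,cv2.MORPH_OPEN,np.ones((9,9)))
    cs=cv2.findContours(m,cv2.RETR_EXTERNAL,cv2.CHAIN_APPROX_NONE)[0]
    if not cs: return None
    k=max(cs,key=cv2.contourArea);e=cv2.fitEllipse(cv2.convexHull(k))
    return np.array([(e[0][0]+.5)/K-.5+a-r,(e[0][1]+.5)/K-.5+b-r]),np.array(e[1])/K,m
E
python3 - <<'E'
from h import *
t=np.load("pics/t.npy",allow_pickle=True).item();s=np.load("pics/s.npy",allow_pickle=True).item()
ims=[]
for (u,v),(a,b) in zip([(170,219),(232,224),(170,285),(390,290)],[(238,416),(277,346),(338,437),(398,227)]):
    for f,x,y in((t,u,v),(s,a,b)):
        c=f["color"][y-25:y+25,x-25:x+25].mean(2)
        h=np.histogram(c,bins=range(0,180,6))[0];print(x,y,h)
        print(f["color"][y-20:y+24,x].mean(1).astype(int))
E
```

```text
170 219 [   0    0    1   30   23   17   11   11    6    9   26   20    8   10
   27  132   61   12    8    2   13   14   14   24   73  721 1013  204
    8]
[159 164 164 164 162 163 165 158 137  99  88  91  95  73  34  24  59  63
 139 155 157 158 156 150 128 101  94  96  95  63  30  41  60 129 156 158
 160 161 159 158 154 153 149 153]
238 416 [  0   0   0   0   7  28 153 125  35  23  51  30  32  25 129 340  52  36
  26  15  15  29 491 791  67   0   0   0   0]
[141 141 141 127  89  90  92  91  94  92  79  43  41  43  42  41  42  44
  58  77 114 138 137 136 136 133 117  93  93  94  94  97  94  78  44  41
  44  43  43  43  43  62 108 137]
232 224 [   0    0    0    0    0    5    6    8    8   18    9    7    8    7
    9   43  148   31   14   11   10   11   12   26  126 1179  762   42
    0]
[149 151 154 154 152 151 153 155 158 122  97 100 100  96  48  54  93 140
 151 152 152 152 150 152 155 118 100  97  97  96  48  59 140 153 150 151
 153 154 158 157 154 154 153 153]
277 346 [   0    0    0    0    0    7   47   49   25   11   16   23   15   21
   54  261   34   27   19   21   17   16
[... 805 characters left out ...]
0  42  47  98 135 135 132]
390 290 [   0    0    0    0    0    0    0    0    0    8    7    9    8   10
    9   15   97  111   17   22   13   15   16   17   69  850 1059  146
    2]
[154 148 151 149 154 157 161 155 145 115 103  99  99 100  59 137 154 152
 153 148 147 150 150 149 150 138 117 106 103 104  89  67 138 157 157 155
 151 154 155 150 151 150 150 151]
398 227 [   0    0    0    0    0    0   17   23   10    9   13   15    9   14
   38  103   17   22   10   16    7   18  114 1797  248    0    0    0
    0]
[143 140 141 139 139 141 145 145 144 142 143 131  98  87  86  68  43  82
 128 146 142 138 128 100  91  90  75  40  46 105 144 142 140 139 138 138
 139 142 141 143 142 141 139 137]
```

Run:
```python
from h import *
t=np.load("pics/t.npy",allow_pickle=True).item();s=np.load("pics/s.npy",allow_pickle=True).item()
for n,(u,v),(a,b) in zip("ABCD",[(170,219),(232,224),(170,285),(390,290)],[(238,416),(277,346),(338,437),(398,227)]):
    e=ell(t,u,v,67,126);g=ell(s,a,b,67,116)
    p,r=tri((t,s),(e[0],g[0]))
    # expected major axis px at depth
    d=[np.linalg.norm(f["world_from_camera"][:3,3]-p) for f in(t,s)]
    print(n,p.round(1),np.round(r,1),"diam",[round(x[1][1]*dd/focal(f),1) for x,dd,f in((e,d[0],t),(g,d[1],s))], [onz(t,*e[0],h).round(1)[:2] for h in(10,26)])
    # near bottom/ far top in side view: dark silhouette <116 area
    # green/red offset check: side silhouette vertical extent
    c=np.array(p);T=s["world_from_camera"][:3,3];w=(c-T)[:2];w/=np.linalg.norm(w)
    far=c+[29*w[0],29*w[1],0]
    for h in(10,14,18,22,26):
        near=np.array([*(c[:2]-29*w),p[2]-h]);print(h,proj(s,near).round(1),end=' ')
    print()
def tile(f,u,v,lo,hi,r): 
    x=ell(f,u,v,lo,hi,r,40); return x
# cap disc + knob profiles
for f,(x,y) in((t,(317,212)),(s,(303,235))):
    print(f["color"][y,x-35:x+35].mean(1).astype(int)); print(f["color"][y-30:y+60,x].mean(1).astype(int))
```

```text
A [579.7 366.3  22.3] [0.7 0.7] diam [np.float64(63.0), np.float64(64.7)] [array([583., 371.]), array([579.6, 365.1])]
10 [240.7 432.2] 14 [241.  433.4] 18 [241.2 434.6] 22 [241.5 435.8] 26 [241.8 437. ] 
B [571.6 199.9   9.6] [0.7 0.7] diam [np.float64(63.0), np.float64(61.0)] [array([572.2, 199.9]), array([569. , 196.4])]
10 [277.  359.5] 14 [277.2 360.8] 18 [277.3 362. ] 22 [277.4 363.2] 26 [277.6 364.4] 
C [404.9 352.5  18.3] [0.9 0.9] diam [np.float64(64.1), np.float64(62.8)] [array([406.2, 355.6]), array([405.4, 349.9])]
10 [336.4 454.3] 14 [336.4 455.5] 18 [336.4 456.6] 22 [336.3 457.8] 26 [336.3 459. ] 
D [ 405.8 -224.3    7.7] [0.9 0.9] diam [np.float64(62.2), np.float64(58.8)] [array([ 406.5, -223.9]), array([ 405.7, -221.5])]
10 [396.5 236.5] 14 [396.4 237.7] 18 [396.2 238.9] 22 [396.1 240.1] 26 [396.  241.3] 
[156 156 156 156 160 160 155 156 145 194 244 218 108 104 163 236 247 247
 245 230 160 157 157 155 156 157 158 160 156 134  70 125 153 157 160 158
 149  95  78 135 159 161 159 156 159 163 161 160 172 220 247 248 247 235
 165 156 154 156 158 149 157 159 151 155 158 151
[... 334 characters left out ...]
 152 156 157 152 148 151 148 151 150 154 150 153]
[140 143 142 143 141 139 139 138 134 137 139 142 143 142 139 138 137 116
 117 117 118 117 118 117 118 118 119 119 119 102  75  62  55  55  54  55
  55  50  48  50  62  95 120 119 118 118 119 117 119 119 113 104 136 137
 137 138 136 137 137 138 139 138 137 139 140 140 139 139 139 139]
[141 140 139 139 141 138 139 138 138 138 137 136 140 140 141 140 126 116
 116 119 118 120 114  86  58  57  55  59  58  59  55  53  83 116 120 119
 116 118 120 113  85  57  72  91  90  90  90  91  90  90  92  90  91  90
  90  91  91  89  91  91  90  90  89  94 103 105 107 105 106 107 102 106
 166 208 205 204 203 182 128 105  92 109 146 144 141 140 140 141 142 140]
```

```bash
cat >> h.py <<'E'
def plate(f,u,v,r=50):
    a,b=int(u),int(v);c=cv2.resize(f["color"][b-r:b+r,a-r:a+r],None,fx=K,fy=K,interpolation=cv2.INTER_CUBIC).astype(int)
    m=((c.min(2)>172)&(np.ptp(c,axis=2)<40)).astype(np.uint8);m=cv2.morphologyEx(m,cv2.MORPH_OPEN,np.ones((5,5)))
    k=max(cv2.findContours(m,cv2.RETR_EXTERNAL,cv2.CHAIN_APPROX_NONE)[0],key=cv2.contourArea);h=cv2.convexHull(k)
    for e in np.arange(5,80,2):
        q=cv2.approxPolyDP(h,e,True)[:,0]
        if len(q)<=4:break
    q=(q+.5)/K-.5+[a-r,b-r];P=np.array([onz(f,*x,12) for x in q]);return q,P,cv2.contourArea(h)/K**2
E
python3 - <<'E'
from h import *
t=np.load("pics/t.npy",allow_pickle=True).item();s=np.load("pics/s.npy",allow_pickle=True).item()
for f,u,v in((t,317,220),(s,303,260)):
    q,P,a=plate(f,u,v);print(q.round(1).tolist(),P.mean(0).round(1));print([round(float(np.linalg.norm(P[i]-P[i-1])),1) for i in range(len(P))],[round(float(np.degrees(np.arctan2(*(P[i]-P[i-1])[1::-1]))),1) for i in range(len(P))])
# knob top: brighter disk in top view; report knob row profile
for f,(u,v) in((t,(317,211)),(s,(302,228))):
    print(u,v);print(f["color"][v-10:v+22,u-16:u+17].mean(2).astype(int))
E
```

```text
[[327.2, 193.6], [343.4, 229.0], [322.6, 238.2], [318.8, 196.6]] [603.  -57.4  12. ]
[24.1, 106.3, 60.7, 114.2] [-68.4, -154.7, 115.6, 6.6]
[[277.8, 252.0], [296.0, 249.4], [330.2, 278.6], [282.8, 284.8]] [601.  -17.8  12. ]
[106.8, 43.1, 124.6, 105.5] [-64.0, -152.2, 146.0, 26.2]
317 211
[[158 164 163 ... 131 162 162]
 [161 162 161 ... 172 156 166]
 [161 159 155 ... 224 130 165]
 ...
 [245 222 125 ... 248 247 248]
 [247 234 124 ... 247 248 247]
 [244 246 222 ... 247 247 247]]
302 228
[[ 47  59  87 ... 143 142 143]
 [ 70  79  92 ... 141 139 141]
 [ 92  92  90 ... 140 139 139]
 ...
 [142 141 142 ... 171 173 175]
 [141 141 138 ... 203 197 175]
 [141 140 140 ... 201 184 108]]
```

```bash
cat > r.py <<'E'
from station import robot,cams
from h import *
def q(th):
    c=[]
    for t in(th,th+180):
        p=np.radians(t+90)/2;c.append([0,np.cos(p),np.sin(p),0])
    return c
def best(x,y,z,th):
    P=[float(x),float(y),float(z)];o=[]
    for a in q(th):
        j=robot.ik(P,a)
        if j is not None:o.append((abs(j[5]),a))
    return min(o)[1]
def go(x,y,z,th):
    a=best(x,y,z,th);robot.move_to([float(x),float(y),float(z)],a);return a
def dn(z,feed=150,th=None):
    p=robot.get_obs()["position"];return robot.line_to([float(GO[0]),float(GO[1]),float(z)],feed=feed,threshold=th) if GO else robot.line_to([float(p[0]),float(p[1]),float(z)],feed=feed,threshold=th)
GO=None
def ln(x,y,z,feed=150,th=None): return robot.line_to([float(x),float(y),float(z)],feed=feed,threshold=th)
def st(tag=""):
    o=robot.get_obs();print(tag,"t%.1f"%o["time"],o["position"].round(1),"F",o["contact_force"].round(1),"gap %.3f ff %.1f"%(o["finger_gap"],o["finger_force"]))
def shot(n):
    t=cams.grab_frame("top");s=cams.grab_frame("side");np.save("pics/t.npy",t,allow_pickle=True);np.save("pics/s.npy",s,allow_pickle=True);return t,s
E
python3 - <<'E'
from r import *
t=np.load("pics/t.npy",allow_pickle=True).item();s=np.load("pics/s.npy",allow_pickle=True).item()
p,r=tri((t,s),((317,210),(302,226)));print(p,r)
k=onz(t,317,210,132);print(k,onz(s,302,226,132));x,y,_=(k+onz(s,302,226,132))/2
th=0
go(x,y,340,th);st();ln(x,y,281);st("low")
robot.move_gripper(0,40);st("grip")
ln(x,y,330);st("up")
shot(1)
f=cams.grab_frame("side");cv2.imwrite("pics/c1.png",f["color"][:,:,::-1])
E
```

```text
[587.57035536 -29.89695469 123.52399438] [np.float64(0.05159340626171895), np.float64(0.05159340626171282)]
[585.52308072 -30.0710381  132.        ] [584.21828148 -20.45855548 132.        ]
 t2.8 [584.8 -24.3 340.1] F [-0.4 -0.4 -0. ] gap 1.001 ff 0.0
low t3.3 [585.  -24.9 281.3] F [-0.3 -0.1  0.8] gap 1.002 ff 0.0
grip t3.9 [585.1 -25.3 281.6] F [-0.6 -0.2  5.3] gap 0.268 ff 39.1
up t4.4 [584.8 -25.3 329.6] F [-0.6  0.2 -0.5] gap 0.263 ff 39.2
```

View pics/c1.png

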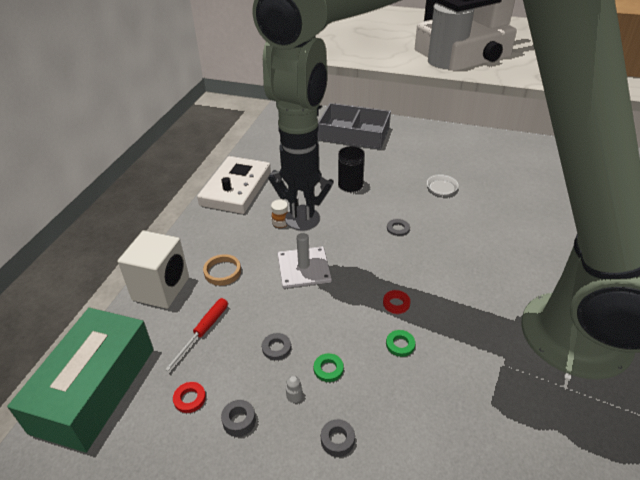

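Run:
```python
from r import *
x,y=480,-110
go(x,y,290,0);print(ln(x,y,186,feed=80,th=8));st("down")
robot.move_gripper(0.75);st();ln(x,y,230)
go(x,y,230,90);ln(x,y,190);st();robot.move_gripper(0,30);st("g2");robot.move_gripper(0.75);ln(x,y,260)
go(x,y,300,0)
robot.move_to([350.,330.,400.],best(350,330,400,0))
t,s=shot(1);st()
c=[cv2.resize(f["color"][b-50:b+50,a-67:a+67],(400,298),interpolation=cv2.INTER_CUBIC) for f,a,b in((t,325,235),(s,325,255))]
cv2.imwrite("pics/c2.png",np.hstack(c)[:,:,::-1])
```

```text
True
down t6.3 [ 479.6 -109.7  189.6] F [-1.  -0.4  5.3] gap 0.265 ff 39.8
 t6.8 [ 479.  -109.5  188.8] F [-0.8  0.3  0.4] gap 0.755 ff 0.0
 t9.0 [ 479.7 -109.9  189.7] F [ 0.1 -0.4 -0.2] gap 0.755 ff 0.0
g2 t9.4 [ 480.4 -110.1  190.9] F [-1.   0.3  6.4] gap 0.268 ff 29.3
 t13.9 [350.4 329.5 399.8] F [0.  0.2 0.4] gap 0.746 ff 0.0
```

View pics/c2.png

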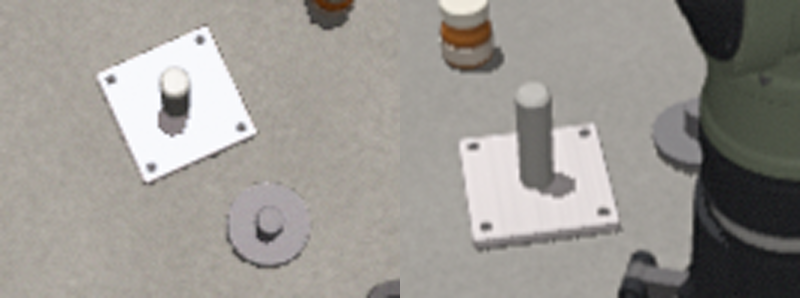

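Run:
```python
from r import *
robot.move_to([330.,420.,420.],best(330,420,420,0))
t,s=shot(1);st()
for f,u,v in((t,317,220),(s,303,262)):
    qq,P,a=plate(f,u,v,40);print(qq.round(1).tolist(),P.mean(0).round(1));print([round(float(np.linalg.norm(P[i]-P[i-1])),1) for i in range(len(P))],[round(float(np.degrees(np.arctan2(*(P[i]-P[i-1])[1::-1]))),1) for i in range(len(P))])
e=ell(t,348,260,90,143,20,30);print("cap top",e[0],e[1],onz(t,*e[0],14),proj(t,(480,-110,14)))
print(proj(s,(480,-110,14)));sp=proj(s,(480,-110,14)).astype(int)
e=ell(s,*sp,90,130,26,30);print(e[0],e[1],onz(s,*e[0],14))
c=[cv2.resize(f["color"][b-30:b+30,a-40:a+40],(400,300),interpolation=cv2.INTER_CUBIC) for f,a,b in((t,348,260),(s,sp[0],sp[1]))]
cv2.imwrite("pics/c3.png",np.hstack(c)[:,:,::-1])
```

```text
t14.5 [330.2 419.3 419.5] F [ 0.2  0.6 -0. ] gap 0.749 ff 0.0
[[327.2, 193.6], [343.4, 229.0], [306.6, 245.4], [290.0, 209.4]] [588.5 -27.8  12. ]
[109.1, 106.3, 107.2, 107.7] [-65.0, -154.7, 115.8, 26.3]
[[322.6, 245.6], [330.0, 279.4], [281.4, 284.0], [277.6, 251.0]] [588.2 -25.8  12. ]
[107.0, 112.3, 107.5, 107.4] [-154.0, 114.8, 23.4, -65.4]
cap top [343.74763184 259.24735413] [2.52313328 2.71847687] [ 482.48923588 -101.6428347    14.        ] [346.91637402 260.27185592]
[357.80684441 248.46519407]Traceback (most recent call last):
  File "<stdin>", line 8, in <module>
TypeError: 'NoneType' object is not subscriptable
```

Run:
```python
from r import *
t=np.load("pics/t.npy",allow_pickle=True).item();s=np.load("pics/s.npy",allow_pickle=True).item()
for f,(x,y) in((t,(347,255)),(t,(347,268)),(s,(358,252))): print(f["color"][y,x-28:x+28].mean(1).astype(int));print(f["color"][y-20:y+24,x-8].mean(1).astype(int))
```

```text
[152 155 152 156 156 153 154 152 156 158 159 159 157 157 158 161 165 160
 166 162 164 161 165 163 165 151 132 152 161 157 157 152 148 159 163 162
 161 162 159 164 163 160 150 157 158 161 161 157 158 155 154 155 155 153
 157 160]
[152 153 155 156 157 156 157 155 154 155 155 156 157 164 164 163 163 164
 165 164 164 161 160 161 158 163 162 162 166 165 163 164 163 162 162 133
  90  67 143 162 159 162 161 161]
[156 152 157 156 151 153 153 153 158 161 162 165 161 158 159 159 135  84
 134 161 162 164 162 164 165 162 162 160 161 161 161 164 161 161 162 162
 162 159 162 151 130 155 162 159 157 158 161 161 159 161 158 158 156 158
 160 159]
[164 164 163 163 164 165 164 164 161 160 161 158 163 162 162 166 165 163
 164 163 162 162 133  90  67 143 162 159 162 161 161 158 157 156 157 157
 155 160 157 152 157 158 157 156]
[169 170 169 167 168 170 170 170 168 167 165 170 165 125 143 147 148 148
 116  40  25  30  35  34  31  35  32  33  33  34  34  34  31  35  35  39
  37  37  38  38  40  37  41  40  42  40  41  42  37  34  34  35  39  44
  60  82]
[ 33  33  31  30  34  34  33  35  33  35  36  30  35  31  34  32  30  34
  29  30  25  27  42  71 118 133  98  74  77  89 136 172 170 169 167 167
 169 167 169 167 165 164 166 167]
```

Run:
```python
from r import *
t=np.load("pics/t.npy",allow_pickle=True).item()
c=cv2.resize(t["color"][230:290,317:377],None,fx=5,fy=5,interpolation=cv2.INTER_CUBIC).astype(int)
print(t["color"][260,320:376:4].tolist())
d=c[:,:,2]-c[:,:,0]
m=(d>-2).astype(np.uint8);m=cv2.morphologyEx(m,cv2.MORPH_OPEN,np.ones((9,9)))
k=max(cv2.findContours(m,cv2.RETR_EXTERNAL,cv2.CHAIN_APPROX_NONE)[0],key=cv2.contourArea)
e=cv2.fitEllipse(cv2.convexHull(k));p=np.array(e[0])/5-.4+[317,230];print(p,np.array(e[1])/5,onz(t,*p,14))
```

```text
[[164, 158, 150], [162, 157, 148], [163, 159, 148], [160, 153, 144], [164, 161, 164], [166, 159, 164], [105, 101, 102], [161, 156, 160], [146, 142, 143], [164, 159, 160], [163, 159, 161], [162, 156, 148], [169, 164, 156], [165, 159, 152]]
[324.40003662 232.25625877] [11.27537079 39.09507446] [553.23491966 -49.06412503  14.        ]
```

```bash
cat >> h.py <<'E'
def capdisc(f,u,v,r=22,lim=185):
    a,b=int(u),int(v)
    c=cv2.GaussianBlur(cv2.resize(f["color"][b-r:b+r,a-r:a+r],None,fx=5,fy=5,interpolation=cv2.INTER_CUBIC),(9,9),0).astype(int)
    m=((c[:,:,2]-c[:,:,0]>-7)&(c.mean(2)<lim)).astype(np.uint8);m=cv2.morphologyEx(m,cv2.MORPH_OPEN,np.ones((15,15)))
    k=max(cv2.findContours(m,cv2.RETR_EXTERNAL,cv2.CHAIN_APPROX_NONE)[0],key=cv2.contourArea)
    e=cv2.fitEllipse(cv2.convexHull(k));return np.array(e[0])/5-.4+[a-r,b-r],np.array(e[1])/5
E
python3 - <<'E'
from r import *
t=np.load("pics/t.npy",allow_pickle=True).item()
p,a=capdisc(t,347,262);print(p,a,onz(t,*p,14))
E
```

```text
[347.29845581 260.33185883] [28.08083191 28.53206787] [ 479.86770194 -111.00442343   14.        ]
```

```bash
cat >> r.py <<'E'
AX,AY=588.5,-26.8
def pick(x,y,zg,ths=(90,0),o=0.86):
    for i,th in enumerate(ths):
        if i==0: robot.move_gripper(o)
        go(x,y,zg+(75 if i==0 else 40),th)
        hit=ln(x,y,zg,feed=150,th=12)
        if hit: st("HIT going down");return False
        if i<len(ths)-1:
            robot.move_gripper(0,20);robot.move_gripper(o);ln(x,y,zg+40)
        else: robot.move_gripper(0,50);st("grip")
    ln(x,y,zg+130);st("up");return True
def insert(zg,stack,th=0,zrel=None,off=(0,0)):
    X,Y=AX+off[0],AY+off[1]
    go(X,Y,zg+125,th);st("above")
    zr=zrel or zg+stack-4
    hit=ln(X,Y,zg+85,feed=60,th=10);st("entered %s"%hit)
    if hit:return False
    hit=ln(X,Y,zr,feed=80,th=8);st("bottom %s"%hit);return True
E
python3 - <<'E'
from r import *
if pick(580,366,178): insert(178,12,zrel=208)
E
```

```text
grip t19.7 [580.6 366.3 179.5] F [-0.3 -1.   3.9] gap 0.648 ff 55.1
up t20.7 [579.5 365.8 306.7] F [ 0.1  0.3 -1.6] gap 0.647 ff 54.6
above t22.8 [588.6 -26.5 302.9] F [ 0.1 -0.1 -1.5] gap 0.651 ff 54.6
entered True t23.3 [587.3 -26.5 274. ] F [ 0.  -0.2 -1.4] gap 0.647 ff 56.1
```

Run:
```python
from r import *
robot.dwell(0.2);st()
h=ln(AX,AY,262,feed=40,th=15);st(h);h=ln(AX,AY,250,feed=40,th=15);st(h)
s=cams.grab_frame("side")["color"];cv2.imwrite("pics/a1.png",cv2.resize(s[150:300,220:420],(800,600))[:,:,::-1])
```

```text
t23.5 [588.1 -26.6 275.7] F [-0.5  0.9 -2.2] gap 0.647 ff 56.0
False t24.0 [588.1 -26.6 261.2] F [-2.1  1.8 -3.2] gap 0.648 ff 55.9
False t24.5 [588.  -26.6 249.5] F [-3.   1.6 -3.6] gap 0.644 ff 55.8
```

View pics/a1.png

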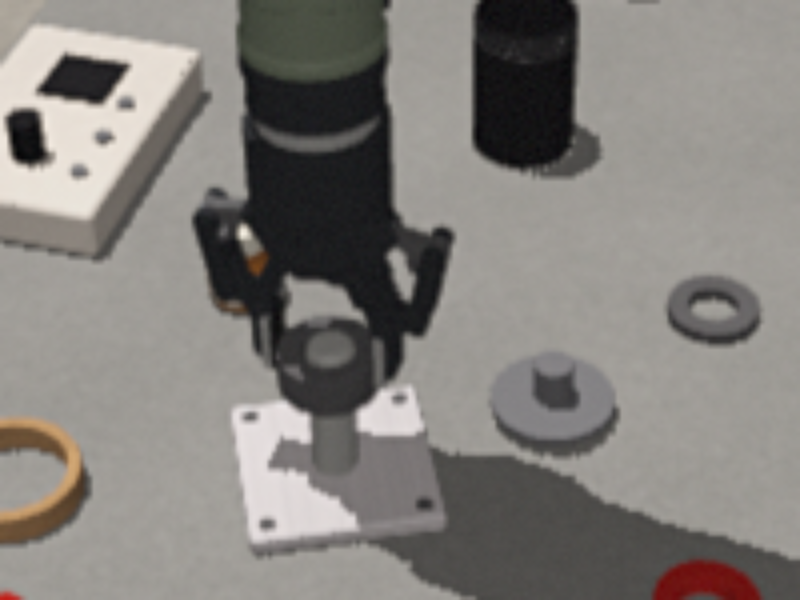

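```bash
sed -i 's/^AX,AY=.*/AX,AY=587.4,-26.3/; s/feed=60,th=10/feed=60,th=18/' r.py
python3 - <<'E'
from r import *
h=ln(AX,AY,208,feed=60,th=15);st(h)
robot.move_gripper(0.86);st();robot.dwell(.3)
ln(AX,AY,300)
x,y=404.9,352.8
pick(x,y,169)
t,s=shot(2);cv2.imwrite("pics/a2.png",cv2.resize(s["color"][200:350,200:400],(800,600))[:,:,::-1])
E
```

```text
False t25.4 [587.7 -26.4 208.1] F [-1.1  1.2 -2.9] gap 0.647 ff 56.0
 t25.7 [588.2 -26.6 208.8] F [-0.  -0.3 -0.5] gap 0.859 ff 0.0
grip t32.4 [405.2 353.1 170.4] F [-1.3 -0.7  6.8] gap 0.666 ff 53.3
up t33.4 [404.5 352.6 298.2] F [ 0.2  0.2 -1.6] gap 0.672 ff 53.2
```

View pics/a2.png

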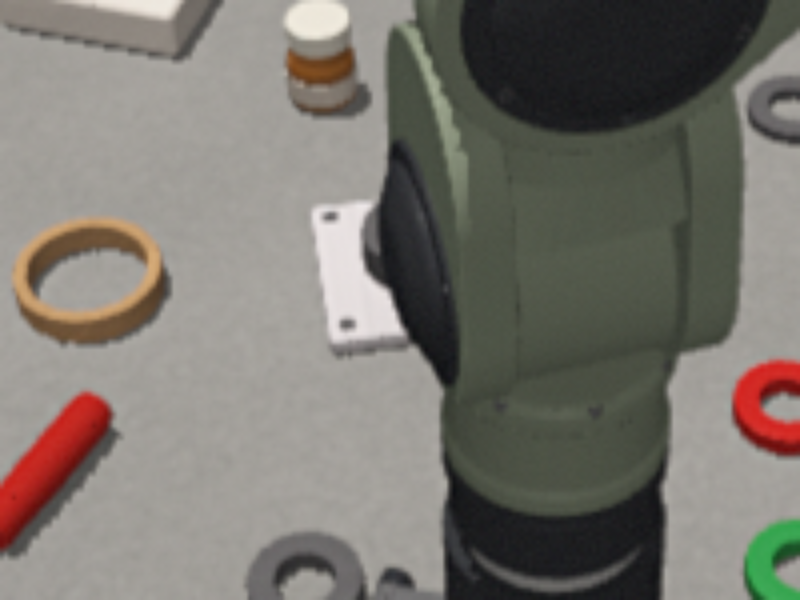

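Run:
```python
from r import *
if insert(169,38): 
    s=cams.grab_frame("side")["color"];cv2.imwrite("pics/a3.png",cv2.resize(s[180:300,240:400],(800,600))[:,:,::-1])
```

```text
above t35.5 [587.3 -25.8 293.9] F [ 1.1  0.8 -0.5] gap 0.668 ff 53.2
entered False t36.3 [587.6 -26.4 254.1] F [-0.1  0.4 -0.1] gap 0.664 ff 53.2
bottom True t36.9 [587.2 -26.3 207.7] F [ 1.3 -0.1 -0.4] gap 0.666 ff 53.9
```

View pics/a3.png

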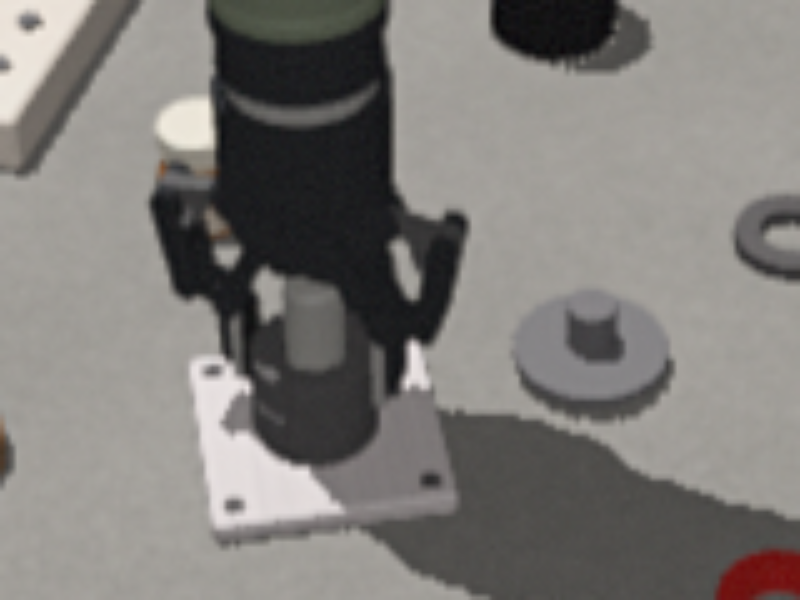

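Run:
```python
from r import *
robot.move_gripper(0.86);ln(AX,AY,300)
robot.move_to([400.,-60.,400.],best(400,-60,400,0));st()
t,s=shot(2)
for n,h,(u,v),(a,b) in(("B",14,(232,224),(277,346)),("D",10,(390,290),(398,227))):
    for f,x,y,hi in((t,u,v,126),(s,a,b,116)):
        e=ell(f,x,y,67,hi)
        if e: print(n,e[0].round(1),e[1].round(1),onz(f,*e[0],h).round(1))
```

```text
t38.9 [400.8 -60.2 399.7] F [ 0.1  0.4 -0.3] gap 0.856 ff 0.0
B [231.7 223.3] [20.4 22.9] [571.3 199.   14. ]
B [275.7 344.6] [23.5 29.8] [569.3 203.4  14. ]
D [390.2 289.7] [21.9 23.2] [ 406.4 -223.9   10. ]
D [397.9 226.1] [14.7 23.2] [ 404.6 -220.9   10. ]
```

Run:
```python
from r import *
if pick(571.2,200.2,169) and insert(169,60):
    robot.move_gripper(0.86);ln(AX,AY,300)
    robot.move_to([400.,60.,420.],best(400,60,420,0));st()
    t,s=shot(2)
    for f,x,y,hi in((t,390,290,126),(s,398,227,116)):
        e=ell(f,x,y,67,hi)
        if e: print("D",e[0].round(1),e[1].round(1),onz(f,*e[0],10).round(1))
    cv2.imwrite("pics/a4.png",np.vstack([cv2.resize(s["color"][130:300,220:430],(600,486))])[:,:,::-1])
```

```text
grip t44.3 [571.8 200.4 170.5] F [-0.8 -0.6  5.8] gap 0.652 ff 53.6
up t45.3 [570.7 200.1 298. ] F [ 0.4 -0.4 -0.1] gap 0.650 ff 53.0
above t47.6 [587.4 -26.1 293.9] F [ 0.5  0.1 -1.5] gap 0.651 ff 53.0
entered False t48.5 [587.6 -26.3 254.1] F [ 0.1 -0.1 -0.9] gap 0.649 ff 52.9
bottom True t48.8 [587.4 -26.4 229.5] F [ 1.4 -0.5  1.3] gap 0.645 ff 54.6
 t50.7 [400.7  59.8 419.5] F [0.8 0.3 0.8] gap 0.863 ff 0.0
D [404.9 277.1] [21.7 22.9] [ 440.2 -262.3   10. ]
D [387.6 214.3] [13.9 22.7] [ 438.1 -259.7   10. ]
```

View pics/a4.png

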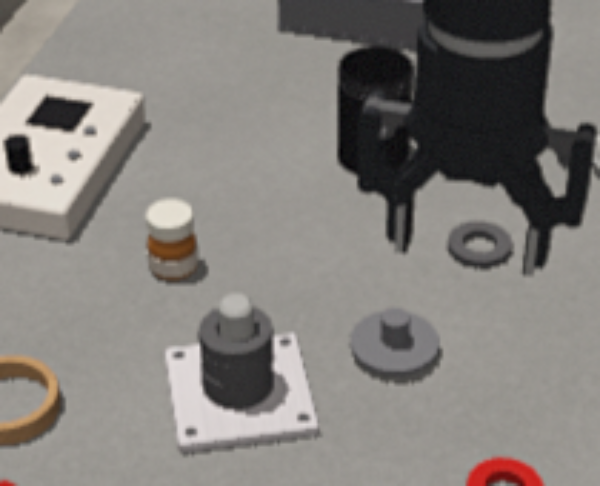

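Run:
```python
from r import *
if pick(439.8,-261,168.3) and insert(168.3,74):
    robot.move_gripper(0.86);ln(AX,AY,300)
    robot.move_to([400.,150.,420.],best(400,150,420,0));st()
    t,s=shot(2)
    a=cv2.resize(t["color"][200:280,400:500],(500,400),interpolation=cv2.INTER_CUBIC)
    b=cv2.resize(s["color"][130:300,250:420],(300,300));b=np.vstack([b,np.zeros((100,300,3),np.uint8)])
    cv2.imwrite("pics/b1.png",np.clip(np.hstack([a,b]).astype(float)*1.4,0,255)[:,:,::-1])
```

```text
grip t56.7 [ 440.1 -261.2  169.9] F [-1.8  1.1  6.1] gap 0.652 ff 51.6
up t57.8 [ 439.4 -260.7  297.6] F [-0.4 -1.7 -0.9] gap 0.658 ff 53.0
above t58.8 [587.  -27.1 292.9] F [-0.6 -0.2 -1. ] gap 0.653 ff 53.0
entered False t59.6 [587.6 -26.2 253.4] F [-0.  -0.5 -0.8] gap 0.655 ff 53.0
bottom True t59.9 [587.4 -26.1 242.6] F [-0.7 -0.7 -0.6] gap 0.655 ff 56.4
 t63.1 [400.1 149.9 419.8] F [-0.3  0.8 -0.6] gap 0.859 ff 0.0[ WARN:0@13.783] global loadsave.cpp:1063 imwrite_ Unsupported depth image for selected encoder is fallbacked to CV_8U.
```

View pics/b1.png

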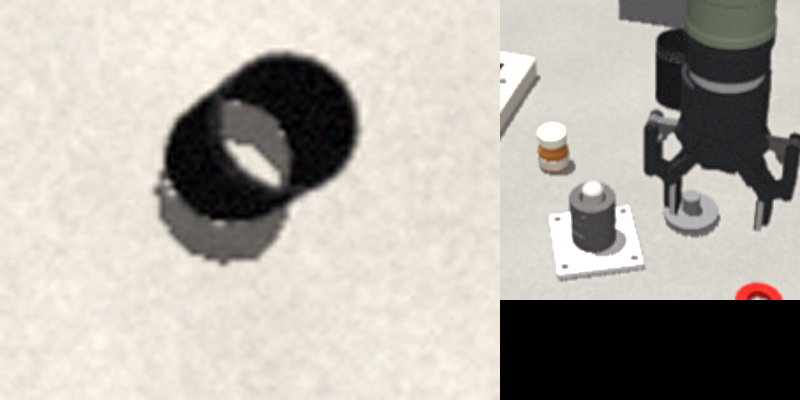

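Run:
```python
from r import *
from scipy.optimize import least_squares
t=np.load("pics/t.npy",allow_pickle=True).item()
c=cv2.resize(t["color"][200:260,420:490],None,fx=5,fy=5,interpolation=cv2.INTER_CUBIC)
m=(c.mean(2)<75).astype(np.uint8);m=cv2.morphologyEx(m,cv2.MORPH_OPEN,np.ones((5,5)))
k=max(cv2.findContours(m,cv2.RETR_EXTERNAL,cv2.CHAIN_APPROX_NONE)[0],key=cv2.contourArea)
P=cv2.convexHull(k)[:,0]/5-.4+[420,200]
c0=np.array([457,225.])
for _ in range(4):
    d=P-c0;ax=np.array([.9,-.45]);A=P[(d@ax/np.linalg.norm(ax)>2)]
    r=least_squares(lambda x:np.hypot(*(A-x[:2]).T)-x[2],[*c0,14.5]);c0=r.x[:2]
print(r.x,len(A),onz(t,*c0,104), r.x[2]*2*(1151-104)/focal(t))
p=onz(t,*c0,104);print("base px",proj(t,(*p[:2],0)))
f=cams.grab_frame("side")
```

```text
[456.62270428 224.65101968  14.2499457 ] 18 [ 563.81041853 -371.44167579  104.        ] 68.51882417368918
base px [444.84830879 232.29477903]
```

Run:
```python
from r import *
x,y=563.8,-370.6;zg=232
robot.move_gripper(1.0)
if pick(x,y,zg,o=1.0):
    go(AX,AY,zg+118,0);robot.dwell(.3);st("above")
    h=ln(AX,AY,zg+60,feed=60,th=12);st("past stack %s"%h)
    if not h: h=ln(AX,AY,zg+9,feed=60,th=12);st("land %s"%h)
    s=cams.grab_frame("side")["color"];cv2.imwrite("pics/b2.png",cv2.resize(s[150:300,220:420],(800,600))[:,:,::-1])
```

```text
grip t69.5 [ 564.3 -371.1  233.6] F [0.1 0.6 4.1] gap 0.802 ff 56.8
up t70.5 [ 563.5 -370.3  360.7] F [ 0.4  0.9 -2.1] gap 0.805 ff 56.7
above t72.2 [587.5 -27.2 349.9] F [-0.7 -0.2 -1.1] gap 0.805 ff 56.7
past stack False t73.3 [587.6 -26.3 292.4] F [ 0.6  1.3 -0.9] gap 0.804 ff 56.7
land True t74.0 [586.6 -26.1 245.3] F [-1.3  0.3  5.8] gap 0.803 ff 56.2
```

View pics/b2.png

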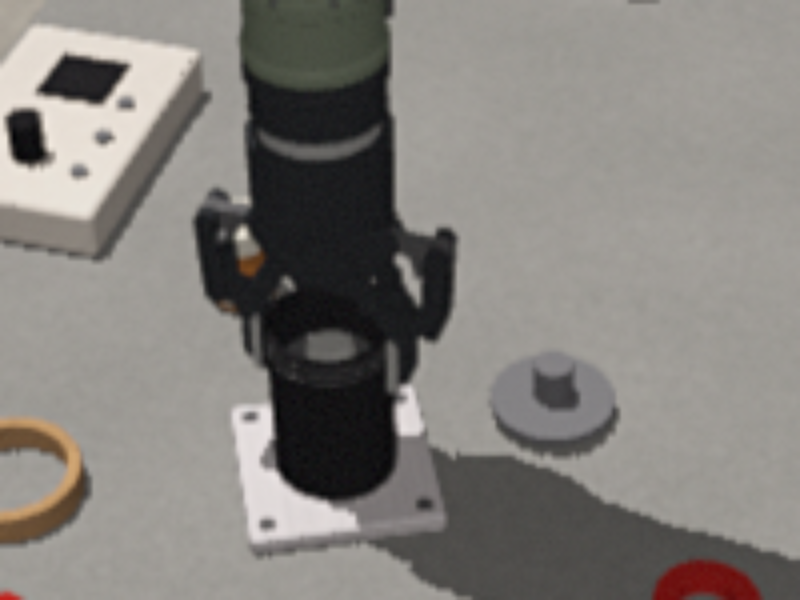

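Run:
```python
from r import *
robot.move_gripper(1.0);robot.dwell(.2);ln(AX,AY,320)
x,y=480,-110
robot.move_gripper(0.75);go(x,y,260,90);print(ln(x,y,190,th=12));robot.move_gripper(0,40);st("grip");ln(x,y,330)
X,Y=AX,AY
go(X,Y,325,0);robot.dwell(.3);st("above")
h=ln(X,Y,294,feed=40,th=10);st("land %s"%h)
s=cams.grab_frame("side")["color"];cv2.imwrite("pics/f1.png",cv2.resize(s[150:300,220:420],(800,600))[:,:,::-1])
```

```text
False
grip t78.2 [ 480.5 -110.2  191. ] F [0.  0.7 6.1] gap 0.261 ff 39.0
above t81.2 [587.3 -26.5 325.1] F [-0.1 -0.5  0. ] gap 0.264 ff 39.2
land True t81.8 [587.2 -26.2 299. ] F [-1.5 -0.8  6.6] gap 0.262 ff 39.8
```

View pics/f1.png

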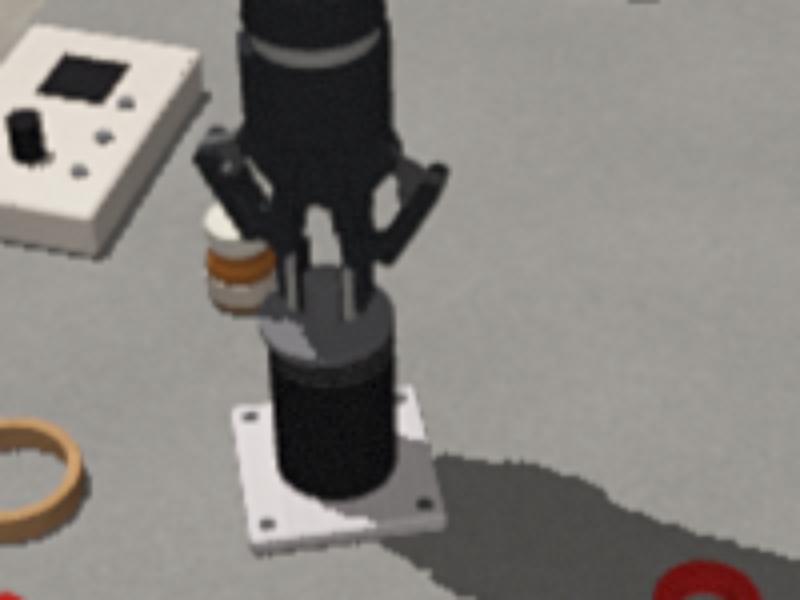

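Run:
```python
from r import *
robot.move_gripper(0.6);robot.dwell(.2);ln(AX,AY,360)
robot.move_to([400.,250.,420.],best(400,250,420,0));st()
t,s=shot(3)
a=cv2.resize(s["color"][:,:],(480,360));b=cv2.resize(s["color"][190:300,240:350],(320,360))
cv2.imwrite("pics/f2.png",np.hstack([a,b])[:,:,::-1])
```

```text
t85.2 [400.2 249.9 419.8] F [-0.1 -0.3  0.5] gap 0.599 ff 0.0
```

View pics/f2.png

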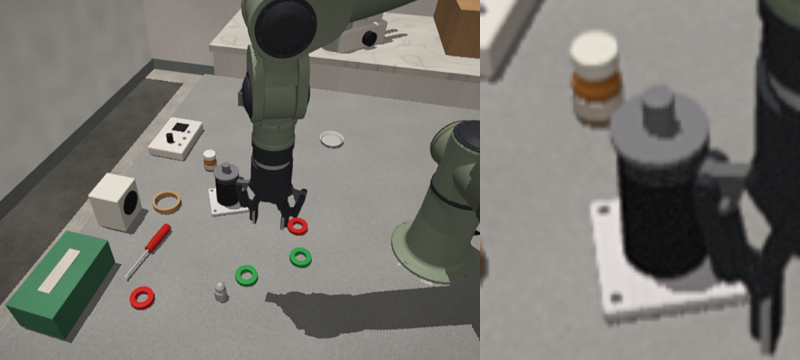

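The picture shows the barrel standing on the plate with the cap level and fully down. The bystanders are where they were.

```bash
python3 -c "
from station import robot
print(robot.hand_in())"
```

```text
the job is handed in; nothing more can be done
None
```

The job is done and handed in at about 85 s: four spacers were present and are stacked 26, 22, 14, 10 mm from the bottom up, the barrel stands on the plate over them, and the cap is fully down and level. The last photo and the contact heights support this, but the hand-in returned no verdict.

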